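# Count three hook boxes through a fly-tyer's counting tray

## Robot

A 7-joint arm with a two-finger parallel gripper is mounted at the origin on the work surface. World frame = base frame: x ahead of the robot, y to its left, z up, the work surface at z = 0. Lengths are in m, angles in rad, forces in N, time in s.
With the tool pointing down it reaches from about 0.425 to 0.875 m from the base axis. Payload 4.7 kg.
Tool frame: the origin (TCP) lies at the very end of the fingers, on their centre line; the grasp point (between the pads) lies 19 mm behind it; z points along the fingers, y is the line along which they close (so a half turn about z gives the same grasp; the last joint's range is limited). The gripper opens to 87 mm and grips with 3 to 60 N. Pads are 19 mm wide; open, the fingers measure 117 mm over their backs; the gripper's body (75 mm by 190 mm) begins 51 mm behind the grasp point.
Start: joints at [-1.272, 0.321, -0.07, 1.45, 0.023, 1.371, -0.057], TCP at [0.183, 0.624, 0.223] pointing down, gripper open.
Joint ranges: [-2.86, 2.86], [-0.3, 2.09], [-1.38, 1.24], [0.06, 2.45], [-1.56, 4.7], [0.09, 2.05], [-2.69, 2.69]. Speed limits (rad/s): [2.57, 2.57, 3.14, 3.14, 3.14, 3.14, 3.14].

## Interface

Orientations are given as a unit quaternion [x, y, z, w].
In Python, from plant import get_obs, camera, calibration, hand_in gives the robot as it stands.
- The arm moves only by the tool drive_tool, never from a script. Its argument "targets" is a list of rows, each a list of 7 numbers: the shift along the tool's x, y, z in cm, then the turn, a rotation vector about the tool's x, y, z in rad, then the opening, from 0 (shut) to 1 (fully open). In form: [[dx, dy, dz, ax, ay, az, fingers], ...]. A call has 1 to 8 rows; each row is the pose to reach, as a shift and turn from the pose commanded when the call began, along the tool's axes at that moment; what a row does not reach only later rows make up. A row lasts 1/8 s, in which the tool goes at most 62.5 mm and 10.7 degrees, less where a joint would pass 70% of its speed; a pose out of reach is approached as far as the arm can. A call with a gripper value outside its range is refused whole. The fingers move at their own pace and stop on an object; the grip force is fixed at half the most. Time passes only in rows, so rows that repeat a pose let the fingers close. It gives the time, the measured TCP pose, the force, the opening and the grip force at its end, in the units of the state.
- get_obs(): the state, without advancing time (a new reading comes with each control period).
- camera(name): name is "scene" or "top" or "wrist"; returns the picture (480x640x3 uint8, blue, green, red); there is no depth.
- calibration(name): a dict with "fx", "fy", "cx", "cy" (pixels), "rvec" (rotation vector, rad) and "tvec" (3), from world to camera coordinates, as OpenCV has them; the wrist camera has in their place "T_tool_cam" (4x4, takes a point from camera to tool coordinates, whose origin is the TCP and whose axes are the flange's). Camera axes: x right, y down, z forward; pixel columns grow to the right and rows downward; lengths in m; the calibration is good to about 2 mm. A picture is of the moment at which its call begins: read the wrist's pose just before it. calibration takes no time and is no camera call.
- hand_in(): hands the job in; it is judged then, once.
The state is a dict: "clock": time; "qpos": joint angles; "dq": joint speeds; "joint_torque": joint torques, N m; "position": TCP position; "tcp_rot": TCP orientation; "force": force on the tool from outside, world axes, zero at the start; "ft_torque": the same for the moment, N m; "gripper_width": finger opening in m; "grasp_force": force on a finger pad.
Only numpy, scipy, OpenCV 4.12 (cv2) and the standard library are available. Lean on these libraries where they do the work, as an engineer would, in place of code of your own. Each camera call takes 0.05 s, during which the arm holds its last target. There are 200 camera calls.

## Task

On the counting tray, count three of the four white hook boxes off the black deck into the metal trough (sweep them over the deck's edge, or lift in any that are blocked) and shut the trough's hinged lid. Then, keeping the lid shut, raise the trough by its end bar so that the three pour out of its open end into the metal tin, and lower it fully again. Return the one extra box from the deck to the open wooden stock box at any time; do not disturb the jar, the spool, or the bottle and green thread cone around the tray.

Things in the scene. Friction and masses are not known exactly. Their poses are not given: they have to be found in the camera images.
- station: the counting tray, a wooden block fixed to the bench with a black deck on top. Origin: at bench height, below the middle of the deck's edge beside the trough. Its +x points away from the robot over the deck, its +y along the trough to the spout end, z up. Deck: level, top 134 mm high, x 0 to 166 mm, y -125 to 125 mm, with a rim 5 mm high along x 162 to 166 mm; its other edges are plain. The trough lies along the edge x = 0 on the robot's side (-x)
- trough_floor (a point): centre of the inner floor of the aluminium trough, at station (-41, 0, 90) mm when the trough is down; axes as the station's, turning with the trough. Inside 70 mm wide (x), 246 mm long (y), 42 mm deep; walls 4 mm, their tops 2 mm below the deck; closed at the -y end, fully open at the +y end (the spout). The trough pivots on an axle along x at station (y 118, z 84) mm, at its spout end
- trough (a joint): tip angle of the trough, rad: 0 lying down, grows to at most 1.1 as its -y end is raised. It falls back under its own weight (0.35 kg, about 2 N at the bar). Boxes begin to slide out at 0.45 to 0.65 rad and run out well at 0.9; rock it if one hangs in the spout
- tip_bar (a point): middle of the bar for raising the trough: a round steel bar 10 mm thick, 68 mm long along x, 55 mm beyond the trough's closed -y end, at station (-41, -180, 126) mm when down; it runs on an arc about the axle (298 mm away in y and 42 mm above it) and may turn within the grasp. Free beneath it down to the bench
- lid (a joint): angle of the lid, rad: 0 shut (lying on the trough), starts open at 1.60 to 1.85 (upright, leaning towards the robot), at most 1.95. Hinge line along y at station (x -80, z 134) mm. A light friction holds it when upright; below about 1 rad it falls shut. Push it over from the robot's side
- lid_edge (a point): middle of the lid's free edge, 76 mm from the hinge; the lid is a grey plastic plate 244 mm long and 5 mm thick (its hinge line lies in its lower face when shut)
- tin: open steel tin that receives the counted boxes, fixed below the spout; outside 124 (x) by 180 (y) by 50 mm high, walls and floor 4 mm thick; origin under its centre at station (-41, 213, 0) mm, axes as the station's
- stock: open wooden stock box for extras, fixed to the bench, outside 150 (x) by 130 (y) by 50 mm high, walls and floor 6 mm; origin under its centre
- box1_mid (a point): a flat white hook box, one of four alike: 60 mm long (its own y), 26 mm wide (its own x), 18 mm high, 30 to 65 g; this point is its centre, half-way up. It starts lying flat on the deck, its length within 0.25 rad of parallel to the trough, in one of two rows (about 27 and 101 mm from the deck's trough edge), rows of three about 74 mm apart; the jar and the spool have the other two of the six places
- box2_mid (a point): a flat white hook box, one of four alike: 60 mm long (its own y), 26 mm wide (its own x), 18 mm high, 30 to 65 g; this point is its centre, half-way up. It starts lying flat on the deck, its length within 0.25 rad of parallel to the trough, in one of two rows (about 27 and 101 mm from the deck's trough edge), rows of three about 74 mm apart; the jar and the spool have the other two of the six places
- box3_mid (a point): a flat white hook box, one of four alike: 60 mm long (its own y), 26 mm wide (its own x), 18 mm high, 30 to 65 g; this point is its centre, half-way up. It starts lying flat on the deck, its length within 0.25 rad of parallel to the trough, in one of two rows (about 27 and 101 mm from the deck's trough edge), rows of three about 74 mm apart; the jar and the spool have the other two of the six places
- box4_mid (a point): a flat white hook box, one of four alike: 60 mm long (its own y), 26 mm wide (its own x), 18 mm high, 30 to 65 g; this point is its centre, half-way up. It starts lying flat on the deck, its length within 0.25 rad of parallel to the trough, in one of two rows (about 27 and 101 mm from the deck's trough edge), rows of three about 74 mm apart; the jar and the spool have the other two of the six places
- jar_mid (a point): small amber jar with a black cap standing on the deck, 34 mm diameter, 45 mm high; its centre. Must stay put
- spool_mid (a point): wire spool standing on the deck, 36 mm diameter, 38 mm high; its centre. Must stay put
- varnish: amber bottle, 48 mm diameter, 100 mm high, on the bench; origin under its centre. Leave alone
- cone1: green thread cone, 60 mm diameter, 100 mm high; origin under its centre. Leave alone
- vise: tying vise fixed to the bench: base 120 mm square, stem and jaws up to 250 mm high, jaws reaching 85 mm towards -x; origin under its stem
Not all that is in view belongs to the job. Leave any blue or turquoise look-alike of the part that bears box2_mid alone.

How it is judged:
By the outcome, as a careful person would: the job done as asked, in the order asked, and still so for the second after the job is handed in, with the robot touching nothing.
It also fails if it takes over 72 s, if anything falls off the work surface, if the arm or the gripper's body presses on something with over 40 N, if the wrist force passes 120 N, or if a joint passes its speed limit or range.

## Working session

There is one attempt and no reset: what is moved stays moved. The work goes in short steps, Python scripts to look and compute and a tool call to move; the robot and the scene stay as the last step left them, time stands still between calls to the robot, and variables do not carry over. Pictures are saved under pics/ and viewed, at most 10 in all, crops included, and the job is handed in when it is done.

Besides the shell and the picture viewer there is one more tool, called after "Call:" as a command line: name --pt "numbers of a row" for each row, then --argument value for the rest. drive_tool: Moves the arm, as the interface text tells. Its arguments: {"type":"object","properties":{"targets":{"type":"array","items":{"type":"array","items":{"type":"number"}}}},"required":["targets"]}

```bash
mkdir -p pics; python3 - <<'E'
from plant import *
import cv2
for n in("scene","top"):
    cv2.imwrite(f"pics/{n}0.png",camera(n)); print(n,calibration(n))
print(calibration("wrist"))
o=get_obs();print(o)
E
```

```text
scene {'fx': 501.7291430286314, 'fy': 501.7291430286314, 'cx': 318.6865796637841, 'cy': 243.95780608130738, 'rvec': array([ 2.14374384,  1.16762247, -0.4902453 ]), 'tvec': array([-0.31492546, -0.21907645,  1.48281048])}
top {'fx': 540.1754941207817, 'fy': 540.1754941207817, 'cx': 314.8598298108981, 'cy': 238.75764564970927, 'rvec': array([ 2.16602265, -2.1229766 ,  0.15196249]), 'tvec': array([0.04054516, 0.56559366, 1.51251557])}
{'fx': 419.85042201513454, 'fy': 419.85042201513454, 'cx': 317.15229193617165, 'cy': 239.19414986825154, 'T_tool_cam': array([[-8.45167147e-04, -9.57580098e-01, -2.88165998e-01,
         7.95168240e-02],
       [ 9.99999619e-01, -8.72114363e-04, -3.48669433e-05,
        -6.10820653e-04],
       [-2.17925815e-04, -2.88165918e-01,  9.57580470e-01,
        -1.62666700e-01],
       [ 0.00000000e+00,  0.00000000e+00,  0.00000000e+00,
         1.00000000e+00]])}
{'clock': 0.1, 'qpos': array([-1.27191848,  0.3217623 , -0.07008764,  1.45156215,  0.02261245,
        1.37080459, -0.05688171]), 'dq': array([-0.00050448, -0.00062745,  0.0003392 , -0.00448922,  0.00079134,
       -0.00048093,  0.0011159 ]), 'joint_torque': array([-4.64417353e-04, -4.92566729e+01, -4.06073034e-01, -3.13399673e+01,
       -6.41439389e-02,  3.94294644e-02,  6.91258856e-05]), 'position': array([0.18252198, 0.62332389, 0.22155761]), 'tcp_rot': array([ 1.41882673e-01,  9.89883095e-01, -8.71781323e-04, -7.18582230e-05]), 'force': array([ 0.142555  , -0.01994861, -0.41283677]), 'ft_torque': array([-0.01388241,  0.02046936, -0.01731059]), 'grasp_force': 0.0, 'gripper_width': 0.08701231051946157}
```

View pics/scene0.png

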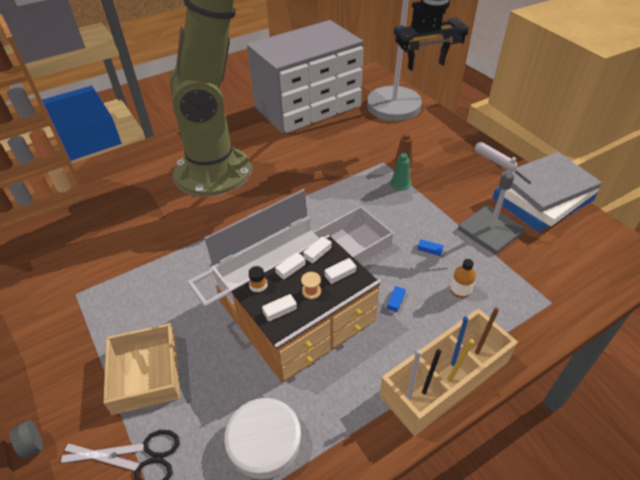

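View pics/top0.png

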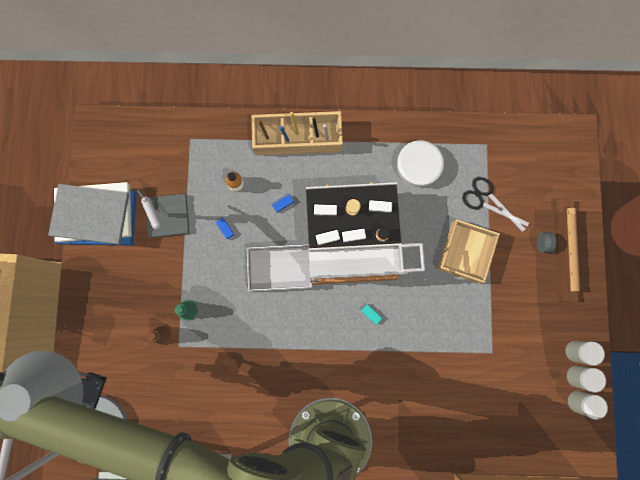

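The top view shows the front row as box A (327,237), box B (354,235) and the jar (382,234). The back row is box C (325,210), the spool (353,207) and box D (380,206). The stock box is at (470,250), the tip bar at (420,257), and the lid is upright near (355,278). Plan: sweep A, B and C, and lift D to the stock.

```bash
cat > h.py <<'E'
from plant import *
import cv2, numpy as np
from scipy.spatial.transform import Rotation as R
def cam(n,o=None):
    c=calibration(n); K=np.array([[c['fx'],0,c['cx']],[0,c['fy'],c['cy']],[0,0,1]])
    if n=='wrist':
        Rt=R.from_quat(o['tcp_rot']).as_matrix(); T=c['T_tool_cam']
        return K, Rt@T[:3,:3], o['position']+Rt@T[:3,3]
    M=cv2.Rodrigues(c['rvec'])[0]; return K, M.T, -M.T@c['tvec']
def ray(C,px,z):
    K,Rm,p=C; px=np.atleast_2d(px).astype(float)
    d=(Rm@np.linalg.inv(K)@np.c_[px,np.ones(len(px))].T).T
    return p+d*((z-p[2])/d[:,2])[:,None]
def proj(C,P):
    K,Rm,p=C; q=(K@Rm.T@(np.atleast_2d(P)-p).T).T; return q[:,:2]/q[:,2:]
def blobs(m,lo,hi):
    n,l,s,c=cv2.connectedComponentsWithStats(m.astype(np.uint8))
    return [(c[i],s[i,4],cv2.minAreaRect(np.argwhere(l==i)[:,::-1].astype(np.float32))) for i in range(1,n) if lo<s[i,4]<hi]
E
python3 - <<'E'
from h import *
im=cv2.imread('pics/top0.png'); C=cam('top')
g=im.max(2).astype(int)
m=np.zeros(g.shape,bool); m[180:250,300:405]=1
dk=(g<60)&m
# deck: fill
dk=cv2.morphologyEx(dk.astype(np.uint8),cv2.MORPH_CLOSE,np.ones((15,15)))
for c,a,r in blobs(dk,2000,20000):
    bp=cv2.boxPoints(r); print('deck',a,bp.round(1).tolist(), ray(C,bp,.134).round(4).tolist())
w=(im.min(2)>195)&m; w[242:]=0
for c,a,r in blobs(w,40,600):
    P=ray(C,cv2.boxPoints(r),.152); print('box',a,c.round(1),ray(C,c,.152).round(4),r[1],P.round(3).tolist())
hsv=cv2.cvtColor(im,cv2.COLOR_BGR2HSV)
cv2.imwrite('pics/z0.png',cv2.resize(im[170:310,235:505],None,fx=2.96,fy=2.96,interpolation=cv2.INTER_CUBIC))
E
```

```text
deck 5243 [[306.20001220703125, 189.39999389648438], [397.1000061035156, 184.5], [400.20001220703125, 242.39999389648438], [309.29998779296875, 247.39999389648438]] [[0.6872, 0.078, 0.134], [0.7059, -0.171, 0.134], [0.5456, -0.1792, 0.134], [0.5274, 0.066, 0.134]]
box 119 [350.9 185. ] [[ 0.6975 -0.0432  0.152 ]] (1.3071478605270386, 90.19320678710938) [[0.69, 0.078, 0.152], [0.709, -0.165, 0.152], [0.705, -0.165, 0.152], [0.686, 0.078, 0.152]]
box 204 [379.9 205.4] [[ 0.6426 -0.1219  0.152 ]] (9.0, 22.0) [[0.654, -0.092, 0.152], [0.655, -0.152, 0.152], [0.631, -0.152, 0.152], [0.63, -0.093, 0.152]]
box 200 [324.6 209. ] [[0.63   0.0267 0.152 ]] (8.0, 22.0) [[0.64, 0.056, 0.152], [0.641, -0.004, 0.152], [0.62, -0.004, 0.152], [0.618, 0.055, 0.152]]
box 209 [353.3 234.6] [[ 0.5618 -0.051   0.152 ]] (9.206343650817871, 22.522663116455078) [[0.568, -0.019, 0.152], [0.58, -0.079, 0.152], [0.555, -0.083, 0.152], [0.544, -0.024, 0.152]]
box 199 [327.6 236.3] [[0.5557 0.0174 0.152 ]] (9.216353416442871, 22.313274383544922) [[0.559, 0.051, 0.152], [0.575, -0.007, 0.152], [0.551, -0.013, 0.152], [0.535, 0.044, 0.152]]
```

View pics/z0.png

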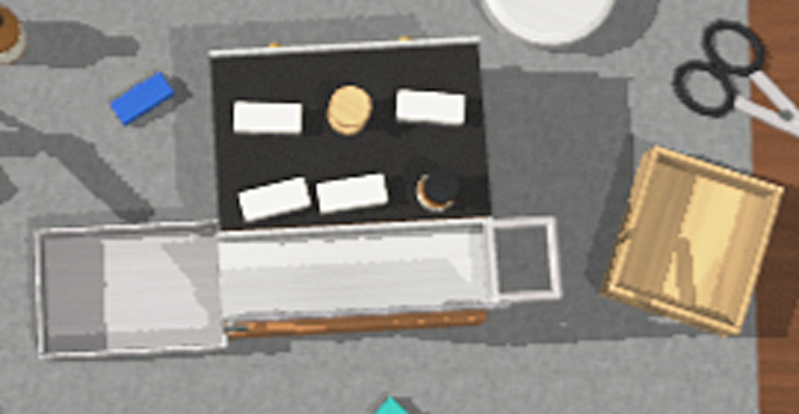

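```bash
cat >> h.py <<'E'
O=np.array([.535,-.0575]); YAW=.073
Rs=np.array([[np.cos(YAW),-np.sin(YAW)],[np.sin(YAW),np.cos(YAW)]])
def st2w(p): p=np.array(p,float)/1000; return np.r_[O+Rs@p[:2],p[2]]
def w2st(P): P=np.atleast_2d(P); return np.c_[(P[:,:2]-O)@Rs,P[:,2]]*1000
def plan(T):
    """T: (x,y,z mm station, heading of tool y from station y); tool kept vertical"""
    o=get_obs(); M=R.from_quat(o['tcp_rot']).as_matrix()
    print('t',round(o['clock'],2),'st',w2st(o['position']).round(1)[0],'F',o['force'].round(1),'w',round(o['gripper_width'],3),'z',M[:,2].round(3))
    for x,y,z,h in T:
        a=YAW+h; W=np.array([[-np.cos(a),-np.sin(a),0],[-np.sin(a),np.cos(a),0],[0,0,-1]])
        W=W@np.eye(3)
        print((M.T@(st2w((x,y,z))-o['position'])*100).round(1), R.from_matrix(M.T@W).as_rotvec().round(3))
E
python3 -c "
from h import *
plan([(64,73,300,0),(64,73,139,0)])"
```

```text
t 0.1 st [-301.9  704.7  221.6] F [ 0.1 -0.  -0.4] w 0.087 z [-0.    -0.002 -1.   ]
[-56.4 -46.4  -7.8] [-0.002 -0.    -0.358]
[-56.4 -46.3   8.3] [-0.002 -0.    -0.358]
```

Call:
drive_tool --pt "-4 -4 -7 0 0 0 0.3" --pt "-8.5 -7.5 -8 0 0 -0.1 0.3" --pt "-13.3 -11 -8 0 0 -0.2 0.3" --pt "-18.1 -15 -8 0 0 -0.3 0.3" --pt "-22.9 -19 -8 0 0 -0.358 0.3" --pt "-27.7 -23 -8 0 0 -0.358 0.3" --pt "-32.5 -27 -8 0 0 -0.358 0.3" --pt "-37.3 -31 -8 0 0 -0.358 0.3"

```text
clock: 1.1
position: [0.4466, 0.2309, 0.3024]
tcp_rot: [-0.037, 0.999, 0.0, 0.0]
force: [0.9, 1.9, 0.5]
gripper_width: 0.0269
grasp_force: 0.0
```

```bash
python3 -c "
from h import *
plan([(64,73,220,0),(64,73,139,0)])"
```

```text
t 1.1 st [-67.2 294.1 302.4] F [0.9 1.9 0.5] w 0.027 z [ 0.  0. -1.]
[-13.1 -22.1   8.2] [0. 0. 0.]
[-13.1 -22.1  16.3] [0. 0. 0.]
```

Call:
drive_tool --pt "-3.3 -5.3 0 0 0 0 0.3" --pt "-6.6 -10.6 0 0 0 0 0.3" --pt "-9.9 -15.9 0 0 0 0 0.3" --pt "-13.1 -21 2 0 0 0 0.3" --pt "-13.1 -21.8 6 0 0 0 0.3" --pt "-13.1 -21.8 8 0 0 0 0.3" --pt "-13.1 -21.8 8 0 0 0 0.3"

```text
clock: 1.98
position: [0.5911, 0.0249, 0.2204]
tcp_rot: [-0.036, 0.999, -0.0, -0.002]
force: [0.7, 0.6, 0.5]
gripper_width: 0.0264
grasp_force: 0.0
```

```bash
python3 -c "
from h import *
o=get_obs();im=camera('wrist');cv2.imwrite('pics/w1.png',im)
plan([(64,73,220,0),(64,73,139,0)])"
```

```text
t 2.02 st [ 62.9  78.3 222.1] F [ 0.3 -0.2  0.8] w 0.026 z [-0.002 -0.    -1.   ]
[-0.1 -0.5  0.2] [-0.    -0.002  0.   ]
[-0.1 -0.5  8.3] [-0.    -0.002  0.   ]
```

View pics/w1.png

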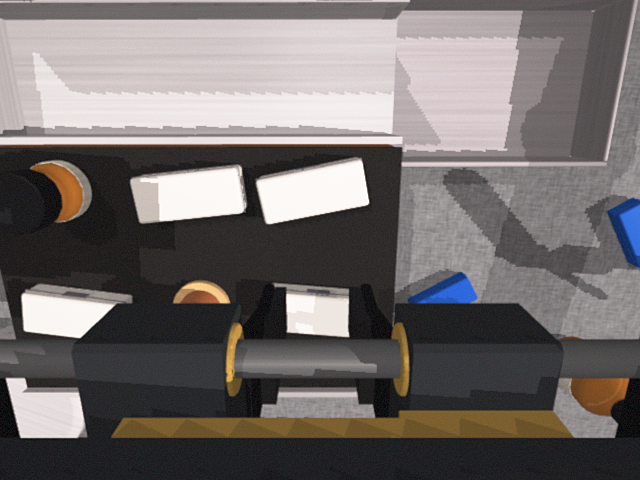

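The wrist view shows A at (313,190), B at (188,194), the jar at (50,190), the spool at (201,293), and the deck corner at (402,143). I'll check the station frame against these.

```bash
python3 -c "
from h import *
C=cam('wrist',get_obs())
print(w2st(ray(C,[(402,145),(0,141)],.134)).round(1))
print('boxes',w2st(ray(C,[(313,190),(188,194)],.150)).round(1))
print('jar/spool top',w2st(ray(C,[(22,202)],.179)).round(1),w2st(ray(C,[(201,295)],.172)).round(1))
"
```

```text
[[   1.1  127.4  134. ]
 [  -1.3 -107.1  134. ]]
boxes [[ 24.8  75.5 150. ]
 [ 27.1   4.8 150. ]]
jar/spool top [[ 25.7 -69.3 179. ]] [[ 79.3  13.8 172. ]]
```

Call:
drive_tool --pt "-0.1 -0.5 5 0 0 0 0.3" --pt "-0.1 -0.5 8.2 0 0 0 0.3" --pt "-0.1 -0.5 8.2 0 0 0 0.3" --pt "2 -0.5 8.2 0 0 0 0.3" --pt "4 -0.5 8.2 0 0 0 0.3" --pt "5.5 -0.5 8.2 0 0 0 0.3" --pt "7 -0.5 8.2 0 0 0 0.3" --pt "7.6 -0.5 8.2 0 0 0 0.3"

```text
clock: 3.02
position: [0.5167, 0.0146, 0.1413]
tcp_rot: [-0.037, 0.999, 0.0, 0.001]
force: [0.1, 0.0, 0.2]
gripper_width: 0.0261
grasp_force: 0.0
```

```bash
python3 -c "
from h import *
plan([(-10,73,200,0),(63,4,200,0),(63,4,139,0)])"
```

```text
t 3.02 st [-13.   73.2 141.3] F [0.1 0.  0.2] w 0.026 z [ 0.001  0.001 -1.   ]
[-0.3 -0.  -5.9] [0.001 0.001 0.   ]
[-7.6 -6.9 -5.9] [0.001 0.001 0.   ]
[-7.6 -6.9  0.2] [0.001 0.001 0.   ]
```

Call:
drive_tool --pt "-0.1 0 -5.5 0 0 0 0.3" --pt "-3.8 -3.4 -6 0 0 0 0.3" --pt "-7.6 -6.9 -6 0 0 0 0.3" --pt "-7.6 -6.9 -4 0 0 0 0.3" --pt "-7.6 -6.9 0 0 0 0 0.3" --pt "-7.6 -6.9 0.1 0 0 0 0.3" --pt "-5.5 -6.9 0.1 0 0 0 0.3" --pt "-3.5 -6.9 0.1 0 0 0 0.3"

```text
clock: 4.03
position: [0.5565, -0.0513, 0.1405]
tcp_rot: [-0.037, 0.999, 0.0, 0.0]
force: [0.2, -0.8, 0.3]
gripper_width: 0.0263
grasp_force: 0.1
```

Call:
drive_tool --pt "1.5 0 0 0 0 0 0.3" --pt "3 0 0 0 0 0 0.3" --pt "3.8 0 0 0 0 0 0.3" --pt "3.8 0 -6 0 0 0 0.3"

```text
clock: 4.53
position: [0.5151, -0.054, 0.1962]
tcp_rot: [-0.037, 0.999, -0.0, -0.005]
force: [1.6, -0.2, 1.1]
gripper_width: 0.0264
grasp_force: 0.0
```

```bash
python3 -c "
from h import *
cv2.imwrite('pics/w2.png',camera('wrist'))
plan([(135,77,210,0),(135,77,139,0)])"
```

```text
t 4.58 st [-13.2   3.6 207.2] F [ 3.8 -0.6  6.3] w 0.026 z [ 0.008  0.001 -1.   ]
[-14.8   7.3  -0.2] [ 0.     0.008 -0.   ]
[-14.8   7.3   6.9] [ 0.     0.008 -0.   ]
```

View pics/w2.png

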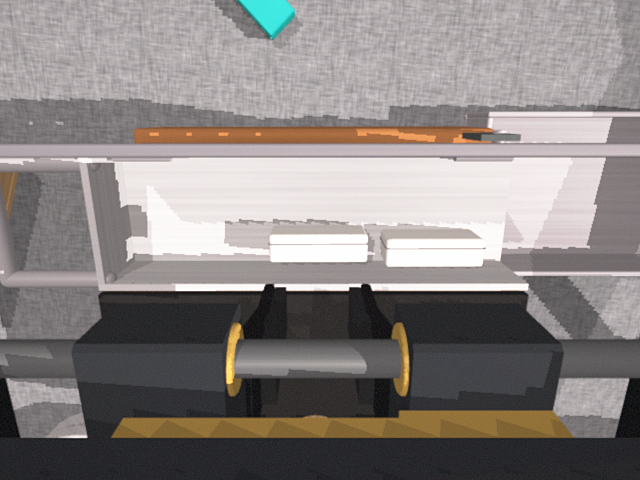

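Boxes A and B both lie in the trough beside the deck-side wall, at (433,247) and (319,243). Next I sweep C.

Call:
drive_tool --pt "-5 2.5 0 0 0 0 0.3" --pt "-10 5 0 0 0 0 0.3" --pt "-15 7.3 0 0 0 0 0.3" --pt "-15 7.3 2 0 0 0 0.3" --pt "-15 7.3 6.1 0 0 0 0.3" --pt "-15 7.3 6.1 0 0 0 0.3"

```text
clock: 5.32
position: [0.6622, 0.0285, 0.1368]
tcp_rot: [-0.036, 0.999, -0.0, -0.001]
force: [0.3, -0.4, -0.1]
gripper_width: 0.0262
grasp_force: 0.0
```

```bash
python3 -c "
from h import *
plan([(138,77,139,0),(-12,77,139,0)])"
```

```text
t 5.33 st [133.1  76.5 136.8] F [ 0.3 -0.4 -0.1] w 0.026 z [-0.002 -0.001 -1.   ]
[-0.5  0.1 -0.2] [-0.001 -0.002 -0.001]
[14.5  0.  -0.2] [-0.001 -0.002 -0.001]
```

Call:
drive_tool --pt "2 0 -0.2 0 0 0 0.3" --pt "4.2 0 -0.2 0 0 0 0.3" --pt "6.4 0 -0.2 0 0 0 0.3" --pt "8.6 0 -0.2 0 0 0 0.3" --pt "10.8 0 -0.2 0 0 0 0.3" --pt "12.6 0 -0.2 0 0 0 0.3" --pt "14 0 -0.2 0 0 0 0.3" --pt "14.6 0 -0.2 0 0 0 0.3"

```text
clock: 6.32
position: [0.517, 0.0183, 0.1408]
tcp_rot: [-0.036, 0.999, 0.0, 0.0]
force: [-0.0, 0.1, -0.9]
gripper_width: 0.0262
grasp_force: 0.0
```

Call:
drive_tool --pt "0 0 -3 0 0 0 0.3" --pt "-1 -1.5 -7 0 0 0 0.6" --pt "-1 -1.5 -8 0 0 0 0.6" --pt "-1 -1.5 -8 0 0 0 0.6"

```text
clock: 6.82
position: [0.5291, 0.0046, 0.2207]
tcp_rot: [-0.037, 0.999, 0.0, 0.0]
force: [-0.9, 0.1, -0.9]
gripper_width: 0.0473
grasp_force: 0.0
```

```bash
python3 -c "
from h import *
cv2.imwrite('pics/w3.png',camera('wrist'))
plan([(103,-72,240,-1.57),(103,-72,138,-1.57)])"
```

```text
t 6.88 st [ -2.1  62.6 219.7] F [-0.3  0.2 -0. ] w 0.049 z [-0.001  0.    -1.   ]
[-10.5 -13.5  -2. ] [-1.000e-03 -1.000e-03  1.571e+00]
[-10.5 -13.5   8.2] [-1.000e-03 -1.000e-03  1.571e+00]
```

View pics/w3.png

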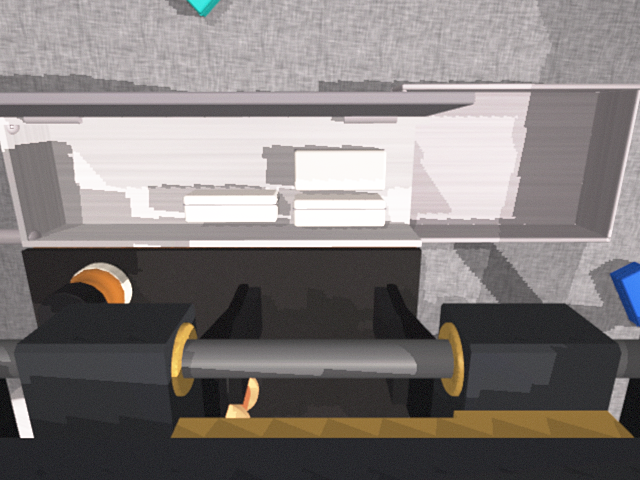

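C lies flat at (340,168), beside A. All three boxes are in the trough. Now D.

Call:
drive_tool --pt "-1.5 -2 -2 0 0 0.18 0.6" --pt "-3 -4 -2 0 0 0.36 0.6" --pt "-4.5 -6 -2 0 0 0.54 0.6" --pt "-6 -8 -2 0 0 0.72 0.6" --pt "-7.5 -10 -2 0 0 0.9 0.6" --pt "-9 -12 -2 0 0 1.08 0.6" --pt "-10.5 -13.5 -2 0 0 1.26 0.6" --pt "-10.5 -13.5 -2 0 0 1.44 0.6"

```text
clock: 7.88
position: [0.643, -0.1235, 0.238]
tcp_rot: [0.634, 0.773, -0.002, -0.001]
force: [0.1, 0.6, -1.0]
gripper_width: 0.0521
grasp_force: 0.0
```

Call:
drive_tool --pt "0 0 0 0 0 0.18 0.6" --pt "0 0 0 0 0 0.18 0.6"

```text
clock: 8.12
position: [0.6427, -0.1219, 0.2385]
tcp_rot: [0.698, 0.716, -0.001, -0.001]
force: [0.1, -0.4, 0.4]
gripper_width: 0.052
grasp_force: 0.0
```

```bash
python3 - <<'E'
from h import *
o=get_obs();im=camera('wrist');cv2.imwrite('pics/w4.png',im);C=cam('wrist',o)
for c,a,r in blobs(im.min(2)>185,800,20000):
    P=w2st(ray(C,cv2.boxPoints(r),.152));print(a,c.round(),w2st(ray(C,c,.151)).round(1),P.round(0)[:,:2].tolist())
print(o['qpos'].round(2))
t=cam('top');it=camera('top');h=cv2.cvtColor(it,cv2.COLOR_BGR2HSV)
m=(h[...,1]>70)&(h[...,2]>100);m[:,:435]=0;m[:,508:]=0;m[:215]=0;m[290:]=0
for c,a,r in blobs(m,500,5000): print('stock',r,w2st(ray(t,r[0],.045)).round(1),w2st(ray(t,cv2.boxPoints(r),.05)).round(0).tolist())
plan([(103,-72,240,-1.626),(103,-72,138,-1.626)])
E
```

```text
1998 [416. 149.] [[162.6 -16.2 151. ]] [[160.0, -116.0], [160.0, 61.0], [164.0, 61.0], [165.0, -117.0]]
1226 [ 26. 141.] [[-64.2  -1.2 151. ]] [[-65.0, 62.0], [-62.0, 62.0], [-62.0, -69.0], [-65.0, -70.0]]
3778 [317. 242.] [[102.1 -70.4 151. ]] [[84.0, -99.0], [94.0, -38.0], [119.0, -42.0], [111.0, -103.0]]
3433 [466. 295.] [[ 196.8 -110.4  151. ]] [[159.0, -104.0], [222.0, -78.0], [240.0, -117.0], [175.0, -145.0]]
[-0.47  0.41  0.83  1.44 -0.3   1.43  0.39]
stock ((473.6500244140625, 243.55001831054688), (55.3398551940918, 71.46746063232422), 18.43494987487793) [[  -1.  -346.4   45. ]] [[-68.0, -232.0, 50.0], [125.0, -314.0, 50.0], [65.0, -459.0, 50.0], [-125.0, -375.0, 50.0]]
t 8.22 st [103.  -72.3 239.4] F [-0.1  0.3 -0.1] w 0.052 z [-0.002  0.    -1.   ]
[ 0.   0.  -0.1] [-0.002 -0.     0.01 ]
[ 0.   0.  10.1] [-0.002 -0.     0.01 ]
```

View pics/w4.png

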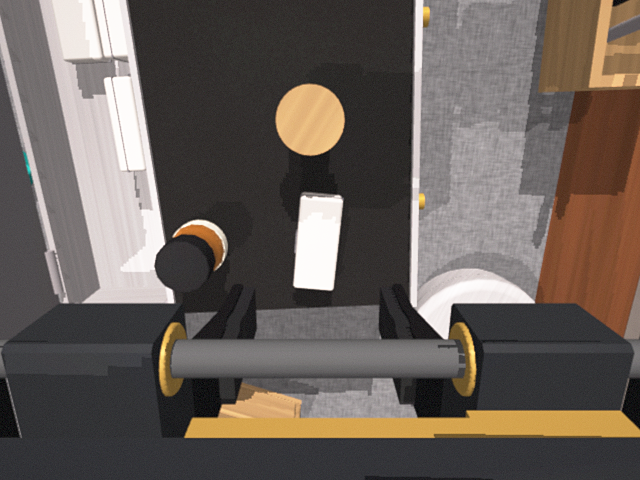

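The wrist view shows D at (318,242), centred between the fingers and turned about 0.1 rad. The spool is at (310,120) and the jar at (188,260).

Call:
drive_tool --pt "0.2 0 5 0 0 0.07 0.6" --pt "0.2 0 9.5 0 0 0.07 0.6" --pt "0.2 0 10.2 0 0 0.07 0.6" --pt "0.2 0 10.2 0 0 0.07 0" --pt "0.2 0 10.2 0 0 0.07 0" --pt "0.2 0 10.2 0 0 0.07 0" --pt "0.2 0 8 0 0 0.07 0" --pt "0.2 0 3 0 0 0.07 0"

```text
clock: 9.22
position: [0.6422, -0.1199, 0.2098]
tcp_rot: [0.723, 0.691, -0.001, -0.002]
force: [0.7, 1.0, 0.3]
gripper_width: 0.0255
grasp_force: 30.0
```

```bash
python3 - <<'E'
from h import *
t=cam('top')
px=[(456.3,219.7),(499.2,233.2),(485,282.5),(439.4,268.6)]
P=w2st(ray(t,px,.05)); c=P.mean(0);print(P.round(0).tolist(),c.round(1),np.linalg.norm(P-np.roll(P,1,0),axis=1).round(0), st2w(c).round(3))
plan([(c[0],c[1],220,-1.69),(c[0],c[1],80,-1.69)])
E
```

```text
[[70.0, -302.0, 50.0], [24.0, -421.0, 50.0], [-114.0, -366.0, 50.0], [-68.0, -241.0, 50.0]] [ -21.9 -332.4   50. ] [151. 127. 149. 133.] [ 0.537 -0.391  0.05 ]
t 9.22 st [102.3 -70.1 209.8] F [0.7 1.  0.3] w 0.026 z [-0.004  0.001 -1.   ]
[-27.5  -9.2  -1. ] [-0.004 -0.     0.001]
[-27.5  -9.2  13. ] [-0.004 -0.     0.001]
```

Call:
drive_tool --pt "-5.5 -1.8 -1 0 0 0 0" --pt "-11 -3.6 -1 0 0 0 0" --pt "-16.5 -5.5 -1 0 0 0 0" --pt "-22 -7.3 -1 0 0 0 0" --pt "-27.5 -9.2 0 0 0 0 0" --pt "-27.5 -9.2 6 0 0 0 0" --pt "-27.5 -9.2 12 0 0 0 0" --pt "-27.5 -9.2 17 0 0 0 0"

```text
clock: 10.22
position: [0.5389, -0.3908, 0.0391]
tcp_rot: [0.723, 0.691, 0.0, 0.0]
force: [0.6, -0.0, -1.4]
gripper_width: 0.0256
grasp_force: 30.0
```

Call:
drive_tool --pt "0 0 1.6 0 0 0 0" --pt "0 0 1.6 0 0 0 0.5" --pt "0 0 1.6 0 0 0 0.5" --pt "0 0 -4 0 0 0 0.5" --pt "0 0 -10 0 0 0 0.5" --pt "0 0 -16 0 0 0 0.5" --pt "0 0 -21 0 0 0 0.5"

```text
clock: 11.1
position: [0.5393, -0.3922, 0.2563]
tcp_rot: [0.723, 0.691, 0.001, 0.003]
force: [0.4, 0.7, -0.1]
gripper_width: 0.0435
grasp_force: 0.0
```

```bash
python3 - <<'E'
from h import *
cv2.imwrite('pics/t5.png',cv2.resize(camera('top')[170:330,235:505],None,fx=2.96,fy=2.96,interpolation=cv2.INTER_CUBIC))
print(get_obs()['qpos'].round(2))
plan([(-150,-150,260,0),(-150,0,260,0),(-150,0,190,0)])
E
```

```text
[-0.06  0.44  0.91  1.38 -0.35  1.47  0.79]
t 11.15 st [ -18.5 -336.4  263.4] F [ 0.8 -2.1  5.1] w 0.043 z [ 0.014 -0.008 -1.   ]
[ 16.9 -15.3   0. ] [ 0.004  0.017 -1.69 ]
[ 31.8 -17.1  -0.1] [ 0.004  0.017 -1.69 ]
[ 31.9 -17.2   6.9] [ 0.004  0.017 -1.69 ]
```

View pics/t5.png

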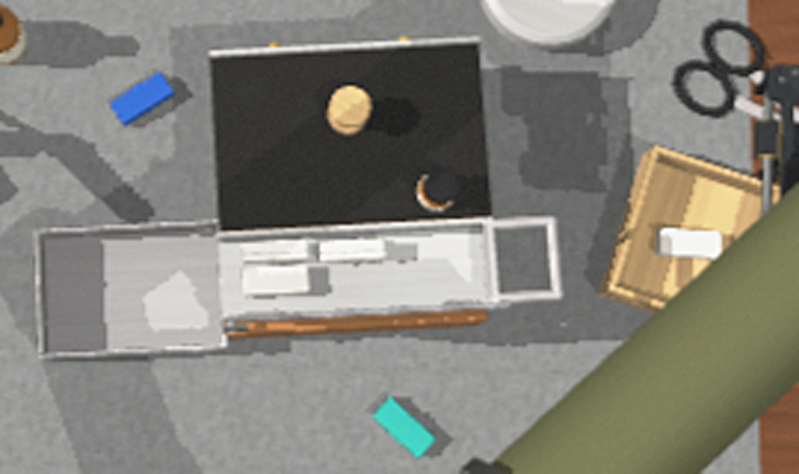

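D is in the stock at (692,242). The trough holds A, B and C, and the jar and spool are undisturbed. Next is the lid.

```bash
python3 -c "
from h import *
plan([(-135,-95,250,0),(-135,-95,185,0)])"
```

```text
t 11.15 st [ -18.5 -336.4  263.4] F [ 0.8 -2.1  5.1] w 0.043 z [ 0.014 -0.008 -1.   ]
[ 22.6 -14.5   1. ] [ 0.004  0.017 -1.69 ]
[ 22.6 -14.5   7.5] [ 0.004  0.017 -1.69 ]
```

Call:
drive_tool --pt "2.8 -2 0 0 0 -0.18 0.3" --pt "5.6 -4 0 0 0 -0.36 0.3" --pt "8.4 -5.6 0 0 0 -0.54 0.3" --pt "11.2 -7.4 0 0 0 -0.72 0.3" --pt "14 -9.2 0 0 0 -0.9 0.3" --pt "16.8 -11 0 0 0 -1.08 0.3" --pt "19.6 -12.8 0 0 0 -1.26 0.3" --pt "22.4 -14.5 0 0 0 -1.44 0.3"

```text
clock: 12.15
position: [0.4041, -0.1607, 0.2523]
tcp_rot: [0.086, 0.996, 0.001, 0.002]
force: [0.7, 0.1, -0.4]
gripper_width: 0.026
grasp_force: 0.0
```

Call:
drive_tool --pt "0 0 0 0 0 -0.15 0.3" --pt "0 0 0 0 0 -0.25 0.3" --pt "0 0 0 0 0 -0.25 0.3"

```text
clock: 12.52
position: [0.4047, -0.1614, 0.252]
tcp_rot: [-0.035, 0.999, 0.001, 0.002]
force: [-0.1, 0.0, -0.5]
gripper_width: 0.0258
grasp_force: 0.0
```

```bash
python3 -c "
from h import *
plan([(-135,-95,185,0),(-40,-95,185,0)])
print(get_obs()['qpos'].round(2))"
```

```text
t 12.53 st [-137.5  -94.1  252. ] F [-0.1  0.  -0.5] w 0.026 z [ 0.004  0.001 -1.   ]
[-0.2 -0.1  6.7] [ 0.001  0.004 -0.002]
[-9.7 -0.1  6.7] [ 0.001  0.004 -0.002]
[-0.46 -0.24  0.67  1.92  0.15  1.41  1.81]
```

Call:
drive_tool --pt "-0.2 0 4 0 0 0 0.3" --pt "-0.6 0 6.7 0 0 0 0.3" --pt "-1.5 0 6.7 0 0 0 0.3" --pt "-3 0 6.7 0 0 0 0.3" --pt "-4.5 0 6.7 0 0 0 0.3" --pt "-6 0 6.7 0 0 0 0.3" --pt "-7.5 0 6.7 0 0 0 0.3" --pt "-9 0 6.7 0 0 0 0.3"

```text
clock: 13.52
position: [0.4961, -0.1543, 0.1855]
tcp_rot: [-0.036, 0.999, -0.0, 0.001]
force: [-0.2, -0.0, -0.2]
gripper_width: 0.0265
grasp_force: 0.0
```

Call:
drive_tool --pt "-1.5 0 0 0 0 0 0.3" --pt "-2.5 0 0 0 0 0 0.3" --pt "-2.5 0 -4 0 0 0 0.3"

```text
clock: 13.9
position: [0.5184, -0.1514, 0.2224]
tcp_rot: [-0.037, 0.999, -0.0, -0.002]
force: [1.0, 0.1, 1.0]
gripper_width: 0.0256
grasp_force: 0.0
```

```bash
python3 -c "
from h import *
cv2.imwrite('pics/w6.png',camera('wrist'));cv2.imwrite('pics/s6.png',camera('scene'))
plan([(-41,-180,230,0),(-41,-180,107,0)])"
```

```text
t 14.0 st [-19.9 -94.6 228.3] F [-0.2 -0.2  1.4] w 0.026 z [ 0.008 -0.001 -1.   ]
[ 2.1 -8.5 -0.2] [-0.002  0.008 -0.001]
[ 2.2 -8.5 12.1] [-0.002  0.008 -0.001]
```

View pics/w6.png

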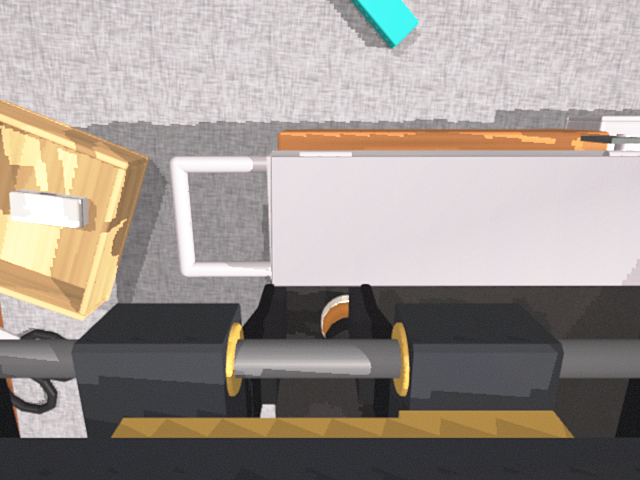

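The lid is shut, with the plate lying flat over the trough. The bar is at (184,217) and D is in the stock at (48,210). Next I move over the bar and take a close look before gripping.

Call:
drive_tool --pt "1 -4.2 0 0 0 0 0.5" --pt "2.1 -8.5 0 0 0 0 0.5" --pt "2.1 -8.5 0 0 0 0 0.5" --pt "2.1 -8.5 0 0 0 0 0.5"

```text
clock: 14.5
position: [0.5047, -0.2381, 0.2238]
tcp_rot: [-0.036, 0.999, 0.0, 0.0]
force: [0.7, -0.5, 0.2]
gripper_width: 0.0432
grasp_force: 0.0
```

```bash
python3 - <<'E'
from h import *
o=get_obs();im=camera('wrist')
plan([(-41,-180,107,0)])
C=cam('wrist',o); print(proj(C,[st2w((x,-180,126)) for x in(-75,-41,-7)]).round(0).tolist())
cv2.imwrite('pics/w7.png',im)
E
```

```text
t 14.55 st [ -43.1 -177.2  223.7] F [-0.8 -0.1  0.5] w 0.043 z [ 0.     0.001 -1.   ]
[-0.2 -0.3 11.7] [0.001 0.001 0.002]
[[314.0, 193.0], [315.0, 245.0], [315.0, 293.0]]
```

View pics/w7.png

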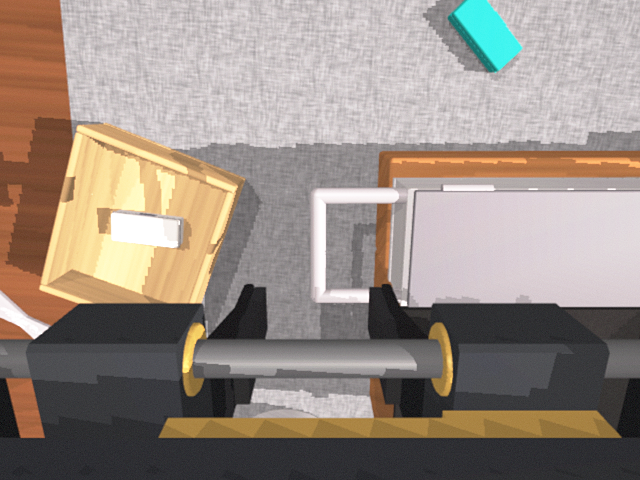

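The bar is at (319,245), within 2 mm of the prediction. I'll lower and grip.

Call:
drive_tool --pt "-0.2 -0.1 5 0 0 0 0.5" --pt "-0.2 -0.1 10 0 0 0 0.5" --pt "-0.2 -0.1 11.7 0 0 0 0.5" --pt "-0.2 -0.1 11.7 0 0 0 0.5" --pt "-0.2 -0.1 11.7 0 0 0 0" --pt "-0.2 -0.1 11.7 0 0 0 0" --pt "-0.2 -0.1 11.7 0 0 0 0" --pt "-0.2 -0.1 11.7 0 0 0 0"

```text
clock: 15.55
position: [0.5066, -0.2388, 0.107]
tcp_rot: [-0.037, 0.999, 0.001, 0.0]
force: [-1.3, 9.3, 4.6]
gripper_width: 0.0113
grasp_force: 4.6
```

```bash
python3 - <<'E'
from h import *
o=get_obs(); g=w2st(o['position'])[0]
T=[]
for t in np.arange(.1,1.01,.1):
    y,z=g[1]+19*0-118, g[2]+19-84
    T.append((g[0],118+y*np.cos(t)+z*np.sin(t),84-y*np.sin(t)+z*np.cos(t)-19,0))
plan(T)
E
```

```text
t 15.55 st [ -41.6 -178.7  107. ] F [-1.3  9.3  4.6] w 0.011 z [ 0.001  0.002 -1.   ]
[-0.   0.6 -2.9] [0.001 0.001 0.   ]
[-0.   1.4 -5.8] [0.001 0.001 0.   ]
[-0.   2.6 -8.6] [0.001 0.001 0.   ]
[ -0.    4.  -11.2] [0.001 0.001 0.   ]
[ -0.    5.7 -13.7] [0.001 0.001 0.   ]
[ -0.    7.6 -16. ] [0.001 0.001 0.   ]
[ -0.    9.7 -18.1] [0.001 0.001 0.   ]
[ -0.  12. -20.] [0.001 0.001 0.   ]
[ -0.   14.5 -21.6] [0.001 0.001 0.   ]
[ -0.   17.2 -23. ] [0.001 0.001 0.   ]
```

Call:
drive_tool --pt "0 0 0 0 0 0 0" --pt "0 0.3 -1.5 0 0 0 0" --pt "0 0.6 -2.9 0 0 0 0" --pt "0 1 -4.4 0 0 0 0" --pt "0 1.4 -5.8 0 0 0 0" --pt "0 2 -7.2 0 0 0 0" --pt "0 2.6 -8.6 0 0 0 0" --pt "0 3.3 -9.9 0 0 0 0"

```text
clock: 16.55
position: [0.5041, -0.2062, 0.2065]
tcp_rot: [-0.037, 0.999, -0.0, 0.0]
force: [2.7, 3.0, -3.8]
gripper_width: 0.0088
grasp_force: 30.0
```

Call:
drive_tool --pt "0 0.7 -1.3 0 0 0 0" --pt "0 1.5 -2.6 0 0 0 0" --pt "0 2.4 -3.8 0 0 0 0" --pt "0 3.3 -5 0 0 0 0" --pt "0 4.3 -6.1 0 0 0 0" --pt "0 5.3 -7.2 0 0 0 0" --pt "0 6.4 -8.2 0 0 0 0" --pt "0 7.5 -9.1 0 0 0 0"

```text
clock: 17.55
position: [0.4987, -0.1337, 0.2985]
tcp_rot: [-0.035, 0.999, -0.002, 0.001]
force: [3.8, -6.1, 3.4]
gripper_width: 0.0091
grasp_force: 30.0
```

```bash
python3 - <<'E'
from h import *
plan([])
g=w2st(get_obs()['position'])[0]; y,z=g[1]-118,g[2]+19-84
print('theta',np.arctan2(z,-y)-np.arctan2(42,297), np.hypot(y,z))
E
```

```text
t 17.55 st [-41.7 -73.3 298.5] F [ 3.8 -6.1  3.4] w 0.009 z [ 0.002 -0.003 -1.   ]
theta 0.7437753102634675 301.8325260161318
```

Call:
drive_tool --pt "0 1.2 -1 0 0 0 0" --pt "0 2.4 -1.8 0 0 0 0" --pt "0 3.7 -2.6 0 0 0 0" --pt "0 4.8 -3.2 0 0 0 0" --pt "0 5.6 -3.6 0 0 0 0" --pt "0 5.6 -3.6 0 0 0 0" --pt "0 5.6 -3.6 0 0 0 0" --pt "0 5.6 -3.6 0 0 0 0"

```text
clock: 18.55
position: [0.4947, -0.0787, 0.3351]
tcp_rot: [-0.035, 0.999, -0.002, 0.002]
force: [2.9, -6.2, 7.2]
gripper_width: 0.0088
grasp_force: 30.0
```

```bash
python3 - <<'E'
from h import *
plan([])
g=w2st(get_obs()['position'])[0]; y,z=g[1]-118,g[2]+19-84
print('theta',np.arctan2(z,-y)-np.arctan2(42,297), np.hypot(y,z))
s=camera('scene');t=camera('top')
a=cv2.resize(s[150:330,170:430],(780,540)); b=cv2.resize(t[220:320,220:420],(780,390))
cv2.imwrite('pics/m8.png',cv2.resize(np.vstack([a,b]),(500,596)))
E
```

```text
t 18.55 st [-41.7 -18.2 335.1] F [ 2.9 -6.2  7.2] w 0.009 z [ 0.003 -0.003 -1.   ]
theta 0.9634109661634997 302.51529713859054
```

View pics/m8.png

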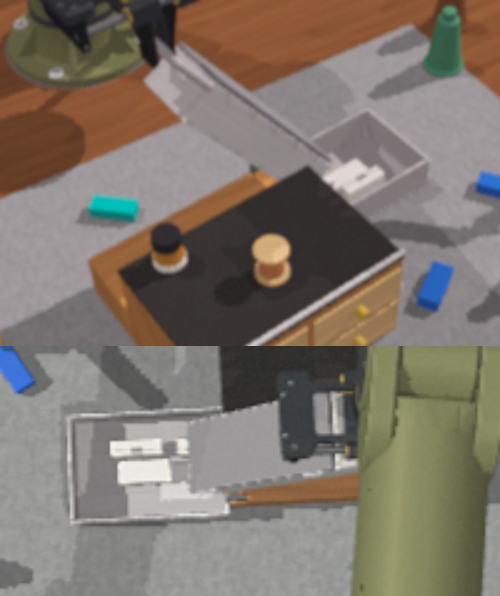

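The tin holds two boxes in plain view, at (135,448) and (145,472) in the top crop. A third is partly under the spout at (172,447). I have used up my picture views, one over the limit of ten, so from here I check by numbers only. I'll rock the trough to free any hung box.

Call:
drive_tool --pt "0 1.2 -0.6 0 0 0 0" --pt "0 2.3 -1.1 0 0 0 0" --pt "0 0 0 0 0 0 0" --pt "0 -2.5 1.5 0 0 0 0" --pt "0 0 0 0 0 0 0" --pt "0 2.3 -1.1 0 0 0 0" --pt "0 2.3 -1.1 0 0 0 0" --pt "0 2.3 -1.1 0 0 0 0"

```text
clock: 19.65
position: [0.4929, -0.0541, 0.3454]
tcp_rot: [-0.036, 0.999, -0.001, 0.001]
force: [2.8, -3.8, 6.6]
gripper_width: 0.0088
grasp_force: 30.0
```

```bash
cat > tin.py <<'E'
from h import *
plan([])
g=w2st(get_obs()['position'])[0]; y,z=g[1]-118,g[2]+19-84
print('theta',np.arctan2(z,-y)-np.arctan2(42,297), np.hypot(y,z))
for n in('top','scene'):
    C=cam(n); im=camera(n); poly=proj(C,[st2w((x,y,10)) for x,y in((-97,129),(15,129),(15,299),(-97,299))])
    m=np.zeros(im.shape[:2],np.uint8); cv2.fillPoly(m,[poly.round().astype(int)],1)
    w=(im.min(2)>205)&(m>0)
    for c,a,r in blobs(w,20,2000):
        print(n,a,c.round(1),'side mm',(np.array(r[1])+1).round(1),w2st(ray(C,cv2.boxPoints(r),.024)).round(0)[:,:2].tolist())
E
python3 tin.py
```

```text
t 19.65 st [-41.8   6.4 345.4] F [ 2.8 -3.8  6.6] w 0.009 z [ 0.002 -0.001 -1.   ]
theta 1.051633042441216 301.7790459399368
top 92 [273.5 259.8] side mm [ 6.4 21. ] [[-8.0, 258.0], [-7.0, 200.0], [-23.0, 199.0], [-24.0, 257.0]]
top 170 [277.  269.6] side mm [ 9.2 21.3] [[-32.0, 250.0], [-32.0, 192.0], [-55.0, 191.0], [-56.0, 250.0]]
top 70 [288.9 278.3] side mm [ 6.5 17. ] [[-63.0, 208.0], [-61.0, 162.0], [-77.0, 161.0], [-79.0, 207.0]]
scene 122 [349.3 240.1] side mm [ 8.2 20.7] [[-52.0, 198.0], [-49.0, 252.0], [-27.0, 244.0], [-30.0, 191.0]]
scene 38 [359.1 243.6] side mm [ 3.3 19.4] [[-21.0, 208.0], [-20.0, 259.0], [-13.0, 256.0], [-14.0, 206.0]]
```

Call:
drive_tool --pt "0 -1.7 0.9 0 0 0 0" --pt "0 -4 2.2 0 0 0 0" --pt "0 -6.5 3.8 0 0 0 0" --pt "0 -8.8 5.7 0 0 0 0" --pt "0 -10.9 7.8 0 0 0 0" --pt "0 -12.8 10.1 0 0 0 0" --pt "0 -14.5 12.6 0 0 0 0" --pt "0 -14.5 12.6 0 0 0 0"

```text
clock: 20.75
position: [0.5034, -0.1993, 0.2168]
tcp_rot: [-0.035, 0.999, -0.001, 0.0]
force: [4.6, -2.8, 0.9]
gripper_width: 0.009
grasp_force: 30.1
```

```bash
python3 tin.py
```

```text
t 20.75 st [ -41.8 -139.1  216.8] F [ 4.6 -2.8  0.9] w 0.009 z [ 0.001 -0.002 -1.   ]
theta 0.39292129655922814 298.6198233456518
top 95 [273.5 259.8] side mm [ 6.4 21. ] [[-8.0, 258.0], [-7.0, 200.0], [-23.0, 199.0], [-24.0, 257.0]]
top 51 [296.1 259.4] side mm [6. 9.] [[-10.0, 176.0], [-11.0, 153.0], [-25.0, 153.0], [-24.0, 176.0]]
top 170 [276.9 269.6] side mm [ 9.2 21.2] [[-32.0, 250.0], [-31.0, 192.0], [-55.0, 192.0], [-56.0, 250.0]]
top 103 [297.9 275.6] side mm [14. 14.] [[-55.0, 191.0], [-40.0, 157.0], [-74.0, 142.0], [-89.0, 176.0]]
scene 117 [349.6 239.9] side mm [ 8.2 20.7] [[-52.0, 198.0], [-49.0, 252.0], [-27.0, 244.0], [-30.0, 191.0]]
scene 50 [360.9 242.3] side mm [ 5.9 20.2] [[-29.0, 211.0], [-26.0, 263.0], [-11.0, 258.0], [-14.0, 206.0]]
```

Call:
drive_tool --pt "0 -0.7 1.3 0 0 0 0" --pt "0 -1.4 2.6 0 0 0 0" --pt "0 -2 4 0 0 0 0" --pt "0 -2.6 5.4 0 0 0 0" --pt "0 -3 6.9 0 0 0 0" --pt "0 -3.4 8.3 0 0 0 0" --pt "0 -3.7 9.8 0 0 0 0" --pt "0 -4 11.2 0 0 0 0"

```text
clock: 21.85
position: [0.5063, -0.2378, 0.1044]
tcp_rot: [-0.036, 0.999, -0.0, 0.0]
force: [3.7, -1.5, 10.2]
gripper_width: 0.0084
grasp_force: 29.7
```

```bash
sed -i 's/>205/>185/' tin.py; python3 tin.py; python3 - <<'E'
from h import *
im=camera('top');C=cam('top')
# brightness profile along tin at station x=-16, z=26
for x in(-16,-44,-70):
    p=proj(C,[st2w((x,y,22)) for y in range(130,296,6)]).round().astype(int)
    print(x,[int(im[v,u].min()) for u,v in p])
E
```

```text
t 21.85 st [ -41.8 -177.7  104.4] F [ 3.7 -1.5 10.2] w 0.008 z [ 0. -0. -1.]
theta -0.00815633099436347 298.29740999225703
top 120 [274.  259.9] side mm [ 7. 21.] [[-5.0, 257.0], [-8.0, 199.0], [-26.0, 200.0], [-23.0, 257.0]]
top 625 [293.9 276.6] side mm [31.8 39.8] [[-9.0, 239.0], [-10.0, 127.0], [-99.0, 128.0], [-98.0, 239.0]]
top 181 [276.9 269.6] side mm [ 9.5 21.6] [[-32.0, 251.0], [-31.0, 191.0], [-55.0, 191.0], [-57.0, 250.0]]
scene 277 [352.4 241.1] side mm [15.8 30.9] [[-62.0, 197.0], [-46.0, 275.0], [-2.0, 253.0], [-18.0, 178.0]]
-16 [192, 191, 143, 136, 217, 229, 232, 236, 122, 125, 125, 131, 236, 231, 232, 226, 193, 207, 231, 232, 202, 225, 123, 124, 126, 126, 120, 123]
-44 [186, 190, 189, 189, 205, 219, 221, 139, 127, 126, 148, 233, 230, 230, 230, 229, 231, 231, 232, 231, 201, 127, 125, 125, 126, 125, 126, 128]
-70 [193, 186, 195, 214, 214, 216, 215, 215, 215, 217, 183, 201, 202, 185, 190, 190, 186, 187, 175, 126, 127, 127, 126, 128, 126, 127, 124, 124]
```

Call:
drive_tool --pt "0 0 -0.2 0 0 0 0.5" --pt "0 0 -0.2 0 0 0 0.5" --pt "0 0 -0.2 0 0 0 0.5" --pt "0 0 -2 0 0 0 0.5" --pt "0 0 -7 0 0 0 0.5" --pt "0 0 -13 0 0 0 0.5" --pt "0.5 5 -15.5 0 0 0 0.5" --pt "1 11 -15.5 0 0 0 0.5"

```text
clock: 23.0
position: [0.4892, -0.1293, 0.2644]
tcp_rot: [-0.034, 0.999, -0.0, 0.003]
force: [0.3, 0.8, -0.1]
gripper_width: 0.0433
grasp_force: 0.0
```

Call:
drive_tool --pt "0.5 5.5 0 0 0 0 0.5" --pt "1 11 0 0 0 0 0.5" --pt "1.5 16.5 0 0 0 0 0.5" --pt "2 22 0 0 0 0 0.5" --pt "2.5 27.5 0 0 0 0 0.5" --pt "2.8 28 0 0 0 0 0.5" --pt "2.8 28 0 0 0 0 0.5"

```text
clock: 23.88
position: [0.4399, 0.1483, 0.2614]
tcp_rot: [-0.037, 0.999, -0.0, 0.001]
force: [0.5, -0.4, -0.0]
gripper_width: 0.0435
grasp_force: 0.0
```

```bash
python3 - <<'E'
from h import *
plan([])
o=get_obs(); im=camera('wrist'); cv2.imwrite('pics/w9.png',im); C=cam('wrist',o)
poly=proj(C,[st2w(p) for p in((-99,127,4),(17,127,4),(17,299,4),(-99,299,4))]);print(poly.round(0).tolist())
m=np.zeros(im.shape[:2],np.uint8); cv2.fillPoly(m,[poly.round().astype(int)],1); m[285:]=0
print('channel stats',np.percentile(im.min(2)[m>0],[5,25,50,75,95]))
for th in(222,235):
  for c,a,r in blobs((im.min(2)>th)&(m>0),150,40000):
    print(th,a,c.round(0),np.array(r[1]).round(0),w2st(ray(C,cv2.boxPoints(r),.024)).round(0)[:,:2].tolist())
E
```

```text
t 23.88 st [-79.8 212.2 261.4] F [ 0.5 -0.4 -0. ] w 0.044 z [ 0.001 -0.    -1.   ]
[[233.0, 176.0], [239.0, 283.0], [398.0, 283.0], [405.0, 176.0]]
channel stats [138. 176. 218. 243. 255.]
222 586 [301. 183.] [172.   5.] [[-92.0, 131.0], [-97.0, 131.0], [-97.0, 296.0], [-92.0, 296.0]]
222 6620 [305. 233.] [ 95. 127.] [[-90.0, 133.0], [-93.0, 255.0], [4.0, 260.0], [8.0, 130.0]]
235 382 [296. 182.] [  2. 127.] [[-97.0, 131.0], [-97.0, 253.0], [-95.0, 253.0], [-95.0, 131.0]]
235 2710 [287. 223.] [ 85. 100.] [[-81.0, 146.0], [-84.0, 242.0], [4.0, 246.0], [7.0, 144.0]]
235 1492 [327. 232.] [25. 59.] [[-59.0, 192.0], [-59.0, 250.0], [-33.0, 250.0], [-33.0, 191.0]]
235 1360 [330. 266.] [28. 63.] [[-24.0, 195.0], [-24.0, 259.0], [6.0, 260.0], [6.0, 195.0]]
```

```bash
python3 - <<'E'
from h import *
im=cv2.imread('pics/w9.png').astype(int); C=cam('wrist',get_obs())
for x in range(-95,20,6):
    p=proj(C,[st2w((x,y,20)) for y in range(130,220,5)]).round().astype(int)
    print('%4d'%x,' '.join('%3d/%-3d'%(im[v,u].min(),im[v,u].max()-im[v,u].min()) for u,v in p))
E
```

```text
-95 252/2   251/4   251/3   251/3   251/3   252/3   251/4   252/3   252/3   252/3   252/3   252/3   253/2   252/3   253/2   252/3   252/3   252/3  
 -89 219/8   221/11  222/9   223/10  220/11  222/10  223/10  223/8   225/7   223/9   223/10  224/10  224/10  225/8   222/10  223/9   223/9   220/9  
 -83 212/13  218/9   216/9   217/9   217/9   217/11  217/12  218/10  220/9   221/8   222/8   218/10  220/9   219/8   221/8   219/10  222/8   219/11 
 -77 218/11  223/10  224/10  245/6   246/4   246/4   246/4   246/4   246/5   246/4   246/4   247/4   246/4   246/4   245/5   245/5   245/5   246/5  
 -71 217/10  223/9   224/9   231/9   243/6   243/6   242/7   244/5   244/6   244/5   243/6   243/5   243/6   244/5   240/6   240/7   241/6   240/7  
 -65 216/9   222/10  220/11  221/10  245/5   244/6   244/6   244/6   247/5   247/4   245/5   245/6   244/6   245/5   244/5   247/5   246/4   245/6  
 -59 218/9   223/9   222/10  224/10  231/8   243/6   245/5   244/6   218/9   186/14  184/14  184/14  184/12  182/16  179/14  177/16  184/16  181/16 
 -53 219/8   219/10  222/9   223/9   222/10  224/10  243/7
[... 1176 characters left out ...]
   255/0   255/0   255/0   255/0   213/12  216/10  214/11  215/8   230/10  249/4   255/0   255/0   252/3  
   1 212/12  213/11  210/10  255/0   255/0   255/0   255/0   255/0   255/0   213/12  216/9   214/11  215/10  238/6   238/7   239/6   238/6   238/7  
   7 213/11  223/10  138/10  203/16  204/15  226/10  142/9   220/12  235/9   236/8   247/5   182/14  236/8   238/8   238/9   182/16  211/12  238/9  
  13 115/9    27/2    25/2   121/9   112/6   108/7   121/9   139/10  137/10  138/8   136/9   145/9   143/8   142/7   144/8   140/9   140/7   140/7  
  19 100/5    23/5    18/4    39/3    40/4    27/6   138/11  139/9   141/7   145/6   140/7   140/6   140/11  139/7   141/8   142/8   142/6   140/9
```

All three boxes are in the tin: two lying, and one standing on its end, fully inside. Next is a quick numeric check of the lid, bar, jar, spool, bottle and cone before handing in.

```bash
python3 - <<'E'
from h import *
C=cam('top'); a=cv2.imread('pics/top0.png').astype(int); b=camera('top').astype(int)
d=abs(a-b).max(2)
for n,(u0,v0,u1,v1) in dict(spool=(345,198,362,217),jar=(374,227,391,243),bottle=(224,170,244,192),cone=(174,298,199,322),bar=(412,243,425,272)).items():
    print(n,'changed px',int((d[v0:v1,u0:u1]>50).sum()),'of',(u1-u0)*(v1-v0))
p=proj(C,[st2w((x,y,139)) for x in(-70,-40,-10) for y in(-110,-50,0,50,110)]).round().astype(int)
print('lid',[b[v,u].tolist() for u,v in p])
# lid free edge in scene view: predicted pixel vs brightness step
S=cam('scene'); s=camera('scene').astype(int)
for y in(-60,60):
    q=proj(S,[st2w((x,y,139 if x<-4 else 134)) for x in(-30,-20,-12,-6,6,12)]).round().astype(int); print('edge',[int(s[v,u].mean()) for u,v in q])
E
```

```text
spool changed px 0 of 323
jar changed px 0 of 272
bottle changed px 0 of 440
cone changed px 0 of 600
bar changed px 19 of 377
lid [[118, 117, 119], [132, 132, 133], [120, 120, 120], [139, 137, 140], [163, 162, 165], [162, 162, 163], [163, 160, 162], [163, 162, 165], [162, 160, 164], [165, 164, 168], [161, 158, 161], [161, 162, 163], [161, 162, 165], [162, 160, 165], [163, 159, 164]]
edge [154, 107, 45, 48, 45, 28]
edge [153, 154, 152, 153, 62, 51]
```

```bash
python3 -c "
from plant import *
print(hand_in())"
```

```text
the job is handed in; nothing more can be done
None
```

The job is handed in at about 24 s: three boxes are in the tin (one standing on its end), the lid is shut, the trough is down, the extra box is in the stock, and jar, spool, bottle and cone are unmoved; I viewed 11 pictures, one over the limit of 10.

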